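# Find the rocking corner of a mosaic setting plate and hold its shim flat

## Robot

A 6-joint arm with a two-finger parallel gripper is mounted at the origin on the work surface. World frame = base frame: x ahead of the robot, y to its left, z up, the work surface at z = 0. Lengths are in m, angles in rad, forces in N, time in s.
With the tool pointing down it reaches from about 0.25 to 0.775 m from the base axis. Payload 4 kg.
Tool frame: the origin (TCP) lies on the centre line of the jaws, within the pads' length; the fingertips stand 17 mm ahead of it and the grasp point (between the pads) lies 2 mm behind it; z points along the fingers, y is the line along which they close (so a half turn about z gives the same grasp; the last joint's range is limited). The gripper opens to 94 mm and grips with 3 to 60 N. Pads are 16 mm wide; open, the fingers measure 119 mm over their backs; the gripper's body (75 mm by 177 mm) begins 78 mm behind the grasp point.
Start: joints at [1.04, 0.087, 1.371, -0, 1.684, -0.103], TCP at [0.228, 0.5, 0.223] pointing down, gripper open.
Joint ranges: [-3.1, 3.1], [-0.76, 2.03], [0.27, 2.55], [-1.08, 4.22], [0.17, 2.65], [-2.57, 2.57]. Speed limits (rad/s): [2.79, 2.79, 3.14, 3.14, 3.14, 3.14].

## Interface

Orientations are given as [roll, pitch, yaw] about the fixed x, y, z axes, in that order (R = Rz(yaw) Ry(pitch) Rx(roll)).
In Python, from bench import robot gives the robot as it stands.
- The arm moves only by the tool servo_tool, never from a script. Its argument "plan" is a list of rows, each a list of 7 numbers: the shift along the tool's x, y, z normalised to -1 to 1, where 1 is 0.1 m, then the turn, a rotation vector about the tool's x, y, z normalised to -1 to 1, where 1 is pi/2 rad, then the finger opening in mm, from 0 to 94. In form: [[x, y, z, ax, ay, az, gripper], ...]. A call has 1 to 12 rows; each row is the pose to reach, as a shift and turn from the pose commanded when the call began, along the tool's axes at that moment; what a row does not reach only later rows make up. A row lasts 1/12 s, in which the tool goes at most 41.7 mm and 7.16 degrees, less where a joint would pass 70% of its speed; a pose out of reach is approached as far as the arm can. A call with a number of a shift or a turn outside -1 to 1 is refused whole. A call with a gripper value outside its range is refused whole. The fingers move at their own pace and stop on an object; the grip force is fixed at half the most. Time passes only in rows, so rows that repeat a pose let the fingers close. It gives the time, the measured TCP pose, the force, the opening and the grip force at its end, in the units of the state.
- robot.get_obs(): the state, without advancing time (a new reading comes with each control period).
- robot.snapshot(name): name is "scene" or "top" or "wrist"; returns the picture (400x640x3 uint8, red, green, blue); there is no depth.
- robot.camera_params(name): a dict with "camera_matrix" (3x3 intrinsics, pixels), "rvec" (rotation vector, rad) and "tvec" (3), from world to camera coordinates, as OpenCV has them; the wrist camera has in their place "tool_from_camera" (4x4, takes a point from camera to tool coordinates, whose origin is the TCP and whose axes are the flange's). Camera axes: x right, y down, z forward; pixel columns grow to the right and rows downward; lengths in m; the calibration is good to about 2 mm. A picture is of the moment at which its call begins: read the wrist's pose just before it. camera_params takes no time and is no camera call.
- robot.close_job(): hands the job in; it is judged then, once.
Trained networks look in the newest picture that a camera, given by its name, has taken for a name from the list of things; names that differ only in an ending like _2 or _b are one class to them, and where a whole thing is asked for, a point or a joint stands for the part that bears it (a point fixed in the world has none). Each returns a list of dicts, best first, with "conf" (0 to 1); they miss things now and then, are a little off and sometimes report something else, mostly with a low value. They report only what shows in the picture. A call takes as long as a camera call.
- robot.find_in(thing, camera): "extent" ([centre column, centre row, width, height] in pixels, round what is visible of it).
The state is a dict: "time": time; "joint_positions": joint angles; "qvel": joint speeds; "joint_torque": joint torques, N m; "tool_pos": TCP position; "ee_rot": TCP orientation; "wrist_force": force on the tool from outside, world axes, zero at the start; "wrist_torque": the same for the moment, N m; "width": finger opening in m; "finger_force": force on a finger pad.
Only numpy, scipy, OpenCV 4.12 (cv2) and the standard library are available. Lean on these libraries where they do the work, as an engineer would, in place of code of your own. Each camera call takes 0.05 s, during which the arm holds its last target. There are 200 camera calls.

## Task

The steel plate under the unfinished mosaic rocks on one of its four feet: with a fingertip, press down on the bare plate at its corners, one after another, until you find the corner that sinks, then press that corner's raised brass shim right down flat onto the plate and finish while still holding it down, so that the corner stays sunk and the glue under the shim can grip. Leave the other three shims up, do not lift or shift the plate, and leave the loose tiles, pot, tools and other things where they are.

Things in the scene. Friction and masses are not known exactly. Their poses are not given: they have to be found in the camera images.
- plate: Loose dark steel setting plate, 200 (its x) x 270 (its y) x 12 mm, 1.2 to 1.8 kg, origin at the centre of its underside, z up; its top is 42 mm above the table. It rests level on four feet, one under each corner. An unfinished leaf mosaic (85 x 170 mm, up to 7 mm above the plate) lies on its middle. Its yaw is within 0.3 rad of the world frame.
- base: Plywood board 230 x 300 x 8 mm under the plate, fixed to the table, with the four feet on it, which look alike. Three feet are rigid; one, under any corner, is springy: its corner gives from about 2.5 N pressed on the corner spot, has sunk 6 mm to a hard stop at about 4.5 N (pressed at the shim: 5 mm there, 3 to 5.5 N) and springs back when released.
- corner_1 (a point): Bare spot on the plate's top at the corner near robot, left (-x,+y) in the plate's frame, straight above that foot: 75 mm from the plate's centre along x, 110 mm along y. Bare plate reaches 25 mm from it to the plate's edges and 33 mm to the shim; press here to test the corner. At rest it is 42 mm above the table.
- corner_2 (a point): Bare spot on the plate's top at the corner near robot, right (-x,-y) in the plate's frame, straight above that foot: 75 mm from the plate's centre along x, 110 mm along y. Bare plate reaches 25 mm from it to the plate's edges and 33 mm to the shim; press here to test the corner. At rest it is 42 mm above the table.
- corner_3 (a point): Bare spot on the plate's top at the corner far, left (+x,+y) in the plate's frame, straight above that foot: 75 mm from the plate's centre along x, 110 mm along y. Bare plate reaches 25 mm from it to the plate's edges and 33 mm to the shim; press here to test the corner. At rest it is 42 mm above the table.
- corner_4 (a point): Bare spot on the plate's top at the corner far, right (+x,-y) in the plate's frame, straight above that foot: 75 mm from the plate's centre along x, 110 mm along y. Bare plate reaches 25 mm from it to the plate's edges and 33 mm to the shim; press here to test the corner. At rest it is 42 mm above the table.
- shim_1_top (a point): Middle of the top of the brass shim that belongs to corner_1: a flat tab 26 (plate x) x 30 (plate y) x 4 mm, 48 mm from the corner spot along the plate's y towards the middle of that edge. Raised, its top is 10 mm above the plate (a 6 mm gap under the tab); pressed flat onto the plate, 4 mm above it.
- shim_1 (a joint): Travel of the shim at corner_1: 0 raised, 0.006 m flat on the plate. A spring holds it up: it starts down at about 7.5 N and is flat at about 9.5 N, so at the springy corner the plate sinks first and then the shim. It springs up when released.
- shim_2_top (a point): Middle of the top of the brass shim that belongs to corner_2: a flat tab 26 (plate x) x 30 (plate y) x 4 mm, 48 mm from the corner spot along the plate's y towards the middle of that edge. Raised, its top is 10 mm above the plate (a 6 mm gap under the tab); pressed flat onto the plate, 4 mm above it.
- shim_2 (a joint): Travel of the shim at corner_2: 0 raised, 0.006 m flat on the plate. A spring holds it up: it starts down at about 7.5 N and is flat at about 9.5 N, so at the springy corner the plate sinks first and then the shim. It springs up when released.
- shim_3_top (a point): Middle of the top of the brass shim that belongs to corner_3: a flat tab 26 (plate x) x 30 (plate y) x 4 mm, 48 mm from the corner spot along the plate's y towards the middle of that edge. Raised, its top is 10 mm above the plate (a 6 mm gap under the tab); pressed flat onto the plate, 4 mm above it.
- shim_3 (a joint): Travel of the shim at corner_3: 0 raised, 0.006 m flat on the plate. A spring holds it up: it starts down at about 7.5 N and is flat at about 9.5 N, so at the springy corner the plate sinks first and then the shim. It springs up when released.
- shim_4_top (a point): Middle of the top of the brass shim that belongs to corner_4: a flat tab 26 (plate x) x 30 (plate y) x 4 mm, 48 mm from the corner spot along the plate's y towards the middle of that edge. Raised, its top is 10 mm above the plate (a 6 mm gap under the tab); pressed flat onto the plate, 4 mm above it.
- shim_4 (a joint): Travel of the shim at corner_4: 0 raised, 0.006 m flat on the plate. A spring holds it up: it starts down at about 7.5 N and is flat at about 9.5 N, so at the springy corner the plate sinks first and then the shim. It springs up when released.
- tile_a: Loose glass tile 18 x 18 x 8 mm lying on the plate's edge nearest the robot, midway between two shims; bystander.
- tile_b: Loose glass tile 18 x 18 x 8 mm on the table in front of the plate; bystander.
- tile_c: Loose glass tile 18 x 18 x 8 mm on the table to the right of the plate; bystander.
- pot: Lidded pot, 58 mm across, 50 mm high, left of the plate, origin under its centre; bystander.
- tweezers: Steel tweezers 130 mm long, lying beyond the plate, origin at their middle; bystander.
- nippers: Tile nippers 145 mm long with dark handles lying on the right of the table, origin near the pivot; bystander.
- glue: White bottle 52 mm across, 150 mm high, back left of the table; bystander.
- cup: White cup 72 mm across, 80 mm high, back right of the table; bystander.

How it is judged:
On the way, in this order (a step that is already met when the one before it is completed fails the run):
1. the corner that rocks is found: it sinks by more than 3.5 mm under fingers pressing the bare plate, not a shim (height (world z) of any of corner_1, corner_2, corner_3, corner_4 below 0.0385 m and contact force between the fingers and plate above 1 N and contact force between the fingers and shim_1 below 0.5 N and contact force between the fingers and shim_2 below 0.5 N and contact force between the fingers and shim_3 below 0.5 N and contact force between the fingers and shim_4 below 0.5 N and value of joint each of shim_1, shim_2, shim_3, shim_4 below 0.0015 m), for 0.1 s.
2. that corner's shim is pressed flat on the sunk corner, the other shims up (((value of joint shim_1 above 0.0045 m and height (world z) of corner_1 below 0.0385 m and contact force between the fingers and shim_1 above 4 N and value of joint each of shim_2, shim_3, shim_4 below 0.0015 m) or (value of joint shim_2 above 0.0045 m and height (world z) of corner_2 below 0.0385 m and contact force between the fingers and shim_2 above 4 N and value of joint each of shim_1, shim_3, shim_4 below 0.0015 m) or (value of joint shim_3 above 0.0045 m and height (world z) of corner_3 below 0.0385 m and contact force between the fingers and shim_3 above 4 N and value of joint each of shim_1, shim_2, shim_4 below 0.0015 m) or (value of joint shim_4 above 0.0045 m and height (world z) of corner_4 below 0.0385 m and contact force between the fingers and shim_4 above 4 N and value of joint each of shim_1, shim_2, shim_3 below 0.0015 m))), for 0.3 s.
At the end, for the whole second after the job is handed in: The fingers press the rocking corner's shim with more than 4 N: it is flat (travel over 4.5 of 6 mm) and its corner is sunk more than 3.5 mm; the other three shims are up (travel under 1.5 mm); the plate is at rest within 15 mm of its start and not lifted (((value of joint shim_1 above 0.0045 m and height (world z) of corner_1 below 0.0385 m and contact force between the fingers and shim_1 above 4 N and value of joint each of shim_2, shim_3, shim_4 below 0.0015 m) or (value of joint shim_2 above 0.0045 m and height (world z) of corner_2 below 0.0385 m and contact force between the fingers and shim_2 above 4 N and value of joint each of shim_1, shim_3, shim_4 below 0.0015 m) or (value of joint shim_3 above 0.0045 m and height (world z) of corner_3 below 0.0385 m and contact force between the fingers and shim_3 above 4 N and value of joint each of shim_1, shim_2, shim_4 below 0.0015 m) or (value of joint shim_4 above 0.0045 m and height (world z) of corner_4 below 0.0385 m and contact force between the fingers and shim_4 above 4 N and value of joint each of shim_1, shim_2, shim_3 below 0.0015 m)) and distance of plate from where it was at the start of the episode below 0.015 m and height (world z) of plate below 0.036 m and linear speed of plate below 0.01 m/s); the arm keeps its last pose, push and grip.
It fails at once if the shim of a corner that does not rock was pressed down (over 3 mm, its corner sunk less than 2 mm) ((value of joint shim_1 above 0.003 m and height (world z) of corner_1 above 0.04 m) or (value of joint shim_2 above 0.003 m and height (world z) of corner_2 above 0.04 m) or (value of joint shim_3 above 0.003 m and height (world z) of corner_3 above 0.04 m) or (value of joint shim_4 above 0.003 m and height (world z) of corner_4 above 0.04 m)).
It fails at once if the plate was lifted or dragged (over 20 mm, or its middle raised over 8 mm) (distance of plate from where it was at the start of the episode above 0.02 m or height (world z) of plate above 0.038 m).
It fails at once if a bystander was moved by more than 25 mm (distance of any of tile_a, tile_b, tile_c, pot, tweezers, nippers, glue, cup from where it was at the start of the episode above 0.025 m).
It also fails if it takes over 51 s, if anything falls off the work surface, if the arm or the gripper's body presses on something with over 40 N, if the wrist force passes 120 N, or if a joint passes its speed limit or range.

## Working session

There is one attempt and no reset: what is moved stays moved. The work goes in short steps, Python scripts to look and compute and a tool call to move; the robot and the scene stay as the last step left them, time stands still between calls to the robot, and variables do not carry over. Pictures are saved under pics/ and viewed, at most 10 in all, crops included, and the job is handed in when it is done.

Besides the shell and the picture viewer there is one more tool, called after "Emit:" as a command line: name --pt "numbers of a row" for each row, then --argument value for the rest. servo_tool: Moves the arm, as the interface text tells. Scaled input: -1 to 1 covers 0.1 m each way for a shift and pi/2 rad each way for a turn. Its arguments: {"type":"object","properties":{"plan":{"type":"array","items":{"type":"array","items":{"type":"number"}}}},"required":["plan"]}

```bash
mkdir -p pics; python3 - <<'E'
from bench import robot
import cv2,numpy as np
o=robot.get_obs();print({k:np.round(v,3) for k,v in o.items()})
im=robot.snapshot("top");cv2.imwrite("pics/top.png",im[:,:,::-1])
for t in ["plate","shim_1_top","shim_1","corner_1","tile_a","pot","glue","cup"]:
    print(t,[(np.round(d["extent"],1).tolist(),round(d["conf"],2)) for d in robot.find_in(t,"top")])
print(robot.camera_params("top"))
E
```

```text
{'time': np.float64(0.0), 'joint_positions': array([ 1.04 ,  0.088,  1.372,  0.   ,  1.684, -0.103]), 'qvel': array([-0.001, -0.001,  0.001,  0.002, -0.001,  0.001]), 'joint_torque': array([-0.0000e+00, -3.4019e+01, -3.0242e+01,  7.2000e-02,  3.3000e-02,
       -0.0000e+00]), 'tool_pos': array([0.228, 0.5  , 0.221]), 'ee_rot': array([-3.139, -0.   ,  2.714]), 'wrist_force': array([-0.403, -0.125, -0.401]), 'wrist_torque': array([-0.026,  0.026, -0.026]), 'finger_force': np.float64(0.0), 'width': np.float64(0.094)}
plate []
shim_1_top [([305.4, 161.8, 10.6, 11.5], 0.46), ([263.1, 226.5, 12.3, 9.6], 0.41)]
shim_1 [([258.3, 169.1, 9.8, 12.4], 0.59), ([263.5, 225.6, 17.4, 11.1], 0.52), ([313.4, 220.7, 13.2, 13.8], 0.46)]
corner_1 [([285.1, 195.2, 107.5, 86.5], 0.88)]
tile_a [([283.4, 223.4, 10.4, 7.1], 0.61), ([272.6, 252.8, 2.3, 3.3], 0.55), ([355.1, 201.2, 4.4, 9.1], 0.52)]
pot [([209.6, 206.8, 21.9, 22.9], 0.6), ([263.6, 226.2, 13.9, 8.5], 0.46)]
glue [([139.1, 188.6, 38.1, 23.8], 0.73), ([210.3, 207.1, 27.0, 22.7], 0.35)]
cup [([483.4, 160.8, 39.3, 37.9], 0.84)]
{'camera_matrix': array([[471.73738092,   0.        , 314.81945823],
       [  0.        , 471.73738092, 196.99139564],
       [  0.        ,   0.        ,   1.        ]]), 'rvec': array([ 2.12473873, -2.16322656,  0.10910309]), 'tvec': array([0.0234197 , 0.5573792 , 1.16932037])}
```

View pics/top.png

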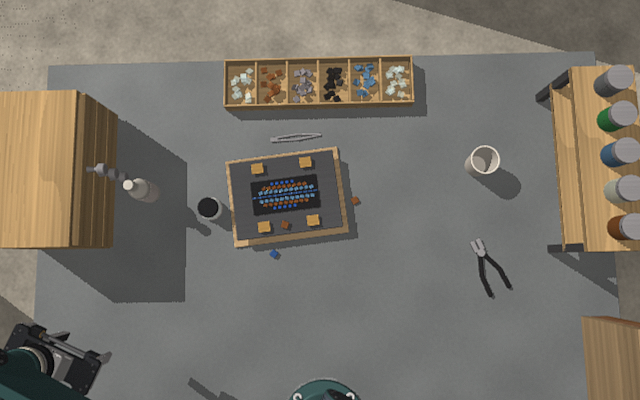

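The top picture shows the plate about (285,196) with raised brass shims at about (258,169), (305,162), (264,227) and (313,220), and tile_a at (287,226). Image up is +x and left is +y. Next I'll segment the shims and fit the plate pose.

```bash
cat > h.py <<'E'
import cv2,numpy as np
from bench import robot
def ray_xy(uv,z,cam="top"):
    p=robot.camera_params(cam);K=p["camera_matrix"];R=cv2.Rodrigues(p["rvec"])[0];t=p["tvec"]
    d=R.T@np.linalg.inv(K)@np.array([*uv,1.]);c=-R.T@t
    return (c+d*(z-c[2])/d[2])[:2]
E
python3 - <<'E'
from h import *
im=cv2.imread("pics/top.png");hsv=cv2.cvtColor(im,cv2.COLOR_BGR2HSV)
P=[]
for (u,v) in [(264,227),(313,220),(258,169),(305,162)]:
    s=hsv[v-9:v+10,u-9:u+10];m=((s[...,1]>90)&(s[...,2]>110)&(s[...,0]>10)&(s[...,0]<30)).astype(np.uint8)
    n,l,st,ce=cv2.connectedComponentsWithStats(m);k=1+np.argmax(st[1:,4])
    uv=ce[k]+[u-9,v-9];P.append(ray_xy(uv,.052));print(uv,st[k],P[-1])
P=np.array(P);Q=np.array([[-75,62],[-75,-62],[75,62],[75,-62]])/1000
H=((Q).T@(P-P.mean(0)));yaw=np.arctan2(H[0,1]-H[1,0],H[0,0]+H[1,1]);c=P.mean(0)
R=np.array([[np.cos(yaw),-np.sin(yaw)],[np.sin(yaw),np.cos(yaw)]])
print("c",c,"yaw",yaw,"res",(P-c-Q@R.T))
C=np.array([[-75,110],[-75,-110],[75,110],[75,-110]])/1000
print("corners",c+C@R.T);print("shims",c+Q@R.T)
cv2.imwrite("pics/crop.png",cv2.resize(im[140:260,215:365],None,fx=5,fy=5,interpolation=cv2.INTER_CUBIC))
E
```

```text
[263.68656716 226.35074627] [  3   3  13  12 134] [0.48395823 0.14241573]
[312.55882353 219.63235294] [  2   3  14  12 136] [0.49858001 0.01960834]
[256.776 168.056] [  2   3  13  11 125] [0.6328204  0.15969414]
[304.80314961 161.56692913] [  3   3  13  12 127] [0.6469931  0.03703128]
c [0.56558793 0.08968737] yaw 0.11643439475061537 res [[ 6.51157877e-05 -1.38992920e-04]
 [ 2.81630995e-04  2.14036640e-04]
 [-5.70902666e-05 -2.86299832e-04]
 [-2.89656516e-04  2.11256112e-04]]
corners [[ 0.47831688  0.19022972]
 [ 0.50387461 -0.0282807 ]
 [ 0.62730126  0.20765544]
 [ 0.65285898 -0.01085498]]
shims [[0.48389311 0.14255472]
 [0.49829838 0.0193943 ]
 [0.63287749 0.15998044]
 [0.64728275 0.03682002]]
```

View pics/crop.png

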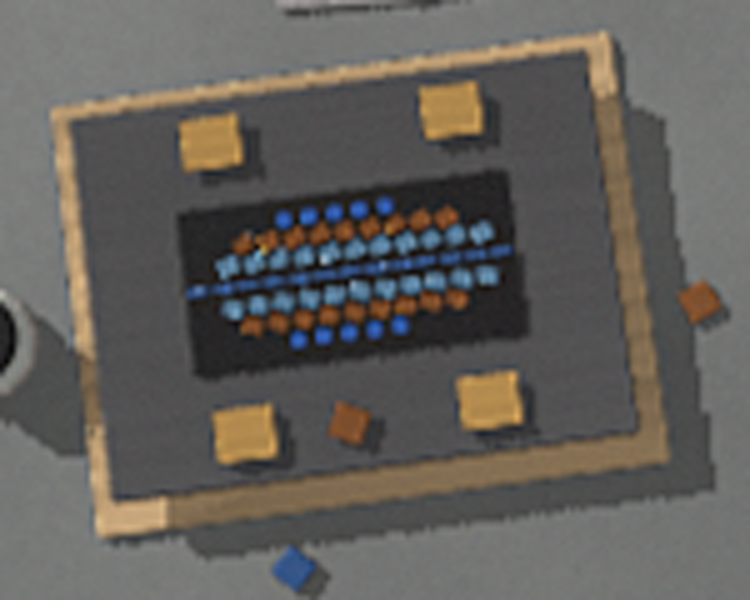

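Four shims fit the given layout to 0.3 mm: centre (0.5656, 0.0897), yaw 0.116. Now I'll close the gripper, align the tool with the plate and travel to above corner_1.

Emit:
servo_tool --pt "-0.4 -0.2 0 0 0 -0.08 0" --pt "-0.8 -0.4 0 0 0 -0.16 0" --pt "-1 -0.5 0 0 0 -0.24 0" --pt "-1 -0.5 0 0 0 -0.32 0" --pt "-1 -0.5 0 0 0 -0.346 0" --pt "-1 -0.5 0 0 0 -0.346 0"

```text
time: 0.95
tool_pos: [0.299, 0.4129, 0.2227]
ee_rot: [3.141, 0.0, -3.026]
wrist_force: [0.8, -0.1, -1.1]
width: 0.0576
finger_force: 0.0
```

Emit:
servo_tool --pt "-0.25 -0.35 0 0 0 0 0" --pt "-0.5 -0.7 0 0 0 0 0" --pt "-0.6 -1 0 0 0 0 0"

```text
time: 1.2
tool_pos: [0.371, 0.3204, 0.2223]
ee_rot: [-3.141, 0.001, -3.026]
wrist_force: [0.8, 0.5, 0.3]
width: 0.0374
finger_force: 0.0
```

Emit:
servo_tool --pt "-0.25 -0.35 0.1 0 0 0 0" --pt "-0.5 -0.7 0.3 0 0 0 0" --pt "-0.6 -1 0.5 0 0 0 0"

```text
time: 1.45
tool_pos: [0.4419, 0.2309, 0.1757]
ee_rot: [3.14, 0.005, -3.027]
wrist_force: [-0.1, -0.3, -0.3]
width: 0.0176
finger_force: 0.0
```

Emit:
servo_tool --pt "-0.2 -0.3 0.3 0 0 0 0" --pt "-0.32 -0.42 0.6 0 0 0 0" --pt "-0.32 -0.42 0.9 0 0 0 0" --pt "-0.32 -0.42 0.9 0 0 0 0" --pt "-0.32 -0.42 0.9 0 0 0 0"

```text
time: 1.87
tool_pos: [0.4744, 0.1932, 0.0828]
ee_rot: [-3.141, -0.005, -3.027]
wrist_force: [0.5, 0.2, 0.4]
width: 0.0005
finger_force: 0.0
```

Emit:
servo_tool --pt "-0.036 -0.034 0.1 0 0 0 0" --pt "-0.036 -0.034 0.2 0 0 0 0" --pt "-0.036 -0.034 0.22 0 0 0 0" --pt "-0.036 -0.034 0.24 0 0 0 0" --pt "-0.036 -0.034 0.26 0 0 0 0" --pt "-0.036 -0.034 0.26 0 0 0 0" --pt "-0.036 -0.034 0.26 0 0 0 0"

```text
time: 2.45
tool_pos: [0.4802, 0.1909, 0.0593]
ee_rot: [3.141, 0.002, -3.026]
wrist_force: [-0.2, 0.5, 3.5]
width: 0.0007
finger_force: 1.2
```

Emit:
servo_tool --pt "0 0 0.02 0 0 0 0" --pt "0 0 0.03 0 0 0 0" --pt "0 0 0.03 0 0 0 0" --pt "0 0 0.03 0 0 0 0"

```text
time: 2.78
tool_pos: [0.4803, 0.1909, 0.0592]
ee_rot: [3.141, 0.002, -3.026]
wrist_force: [-6.0, -0.9, 15.6]
width: 0.0005
finger_force: 7.7
```

Corner_1 is rigid (15.6 N with no sinking). Next is corner_3.

Emit:
servo_tool --pt "0 0 -0.15 0 0 0 0" --pt "0 0 -0.35 0 0 0 0" --pt "-0.3 0 -0.35 0 0 0 0" --pt "-0.65 0 -0.35 0 0 0 0" --pt "-1 0 -0.35 0 0 0 0"

```text
time: 3.2
tool_pos: [0.5805, 0.2024, 0.0916]
ee_rot: [3.141, 0.002, -3.025]
wrist_force: [-0.6, 0.4, -0.5]
width: 0.0004
finger_force: 0.0
```

Emit:
servo_tool --pt "-0.3 0 0 0 0 0 0" --pt "-0.48 0 0 0 0 0 0" --pt "-0.48 0 0.15 0 0 0 0" --pt "-0.48 0 0.25 0 0 0 0" --pt "-0.48 0 0.25 0 0 0 0"

```text
time: 3.62
tool_pos: [0.6247, 0.207, 0.0615]
ee_rot: [-3.141, -0.007, -3.026]
wrist_force: [-1.6, -0.0, -1.2]
width: 0.0004
finger_force: 0.0
```

Emit:
servo_tool --pt "0 0 0.02 0 0 0 0" --pt "0 0 0.04 0 0 0 0" --pt "0 0 0.06 0 0 0 0" --pt "0 0 0.06 0 0 0 0" --pt "0 0 0.06 0 0 0 0"

```text
time: 4.03
tool_pos: [0.6268, 0.2076, 0.06]
ee_rot: [3.141, 0.001, -3.026]
wrist_force: [0.1, 0.0, -0.0]
width: 0.0008
finger_force: 0.0
```

Emit:
servo_tool --pt "0 0 0.02 0 0 0 0" --pt "0 0 0.03 0 0 0 0" --pt "0 0 0.04 0 0 0 0" --pt "0 0 0.04 0 0 0 0" --pt "0 0 0.04 0 0 0 0"

```text
time: 4.45
tool_pos: [0.6273, 0.2077, 0.0593]
ee_rot: [3.141, 0.003, -3.026]
wrist_force: [-4.5, -1.6, 11.6]
width: 0.0009
finger_force: 5.3
```

Corner_3 is rigid too (11.6 N, no sinking). Next is corner_4.

Emit:
servo_tool --pt "0 0 -0.15 0 0 0 0" --pt "0 0 -0.35 0 0 0 0" --pt "0 -0.3 -0.35 0 0 0 0" --pt "0 -0.65 -0.35 0 0 0 0" --pt "0 -1 -0.35 0 0 0 0"

```text
time: 4.87
tool_pos: [0.6388, 0.108, 0.0916]
ee_rot: [-3.142, 0.002, -3.024]
wrist_force: [0.4, -0.4, 0.2]
width: 0.0003
finger_force: 0.0
```

Emit:
servo_tool --pt "0 -0.3 0 0 0 0 0" --pt "0 -0.65 0 0 0 0 0" --pt "0 -1 0 0 0 0 0"

```text
time: 5.12
tool_pos: [0.65, 0.0075, 0.0909]
ee_rot: [-3.142, 0.001, -3.025]
wrist_force: [0.9, 0.7, 0.5]
width: 0.0005
finger_force: 0.0
```

Emit:
servo_tool --pt "0 -0.2 0 0 0 0 0" --pt "0 -0.2 0.15 0 0 0 0" --pt "0 -0.2 0.29 0 0 0 0" --pt "0 -0.2 0.31 0 0 0 0" --pt "0 -0.2 0.31 0 0 0 0" --pt "0 -0.2 0.31 0 0 0 0"

```text
time: 5.62
tool_pos: [0.6525, -0.0107, 0.0602]
ee_rot: [3.141, 0.001, -3.026]
wrist_force: [0.7, 0.0, 0.1]
width: 0.0004
finger_force: 0.0
```

Emit:
servo_tool --pt "0 0 0.02 0 0 0 0" --pt "0 0 0.03 0 0 0 0" --pt "0 0 0.04 0 0 0 0" --pt "0 0 0.04 0 0 0 0" --pt "0 0 0.04 0 0 0 0"

```text
time: 6.03
tool_pos: [0.6531, -0.0105, 0.0572]
ee_rot: [-3.142, 0.003, -3.025]
wrist_force: [-0.3, 0.8, 5.3]
width: 0.0005
finger_force: 2.7
```

Corner_4 is giving. I'll push on to the stop.

Emit:
servo_tool --pt "0 0 0.02 0 0 0 0" --pt "0 0 0.04 0 0 0 0" --pt "0 0 0.05 0 0 0 0" --pt "0 0 0.05 0 0 0 0" --pt "0 0 0.05 0 0 0 0"

```text
time: 6.45
tool_pos: [0.6534, -0.0106, 0.0539]
ee_rot: [-3.141, 0.004, -3.025]
wrist_force: [-2.9, -0.3, 10.1]
width: 0.0003
finger_force: 5.2
```

Corner_4 sank about 5.5 mm, so it is the one that rocks. Moving to its shim, 48 mm along plate +y.

Emit:
servo_tool --pt "0 0 -0.15 0 0 0 0" --pt "0 0 -0.4 0 0 0 0" --pt "0 0.25 -0.4 0 0 0 0" --pt "0 0.48 -0.4 0 0 0 0" --pt "0 0.48 -0.3 0 0 0 0" --pt "0 0.48 -0.2 0 0 0 0" --pt "0 0.48 -0.2 0 0 0 0" --pt "0 0.48 -0.2 0 0 0 0"

```text
time: 7.12
tool_pos: [0.6463, 0.0366, 0.0697]
ee_rot: [3.141, -0.001, -3.026]
wrist_force: [0.0, 1.1, -0.5]
width: 0.0008
finger_force: 0.0
```

```bash
python3 - <<'E'
from h import *
cv2.imwrite("pics/top2.png",cv2.resize(robot.snapshot("scene")[:,:,::-1],None,fx=1.25,fy=1.25))
E
```

```text
(no output)
```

View pics/top2.png

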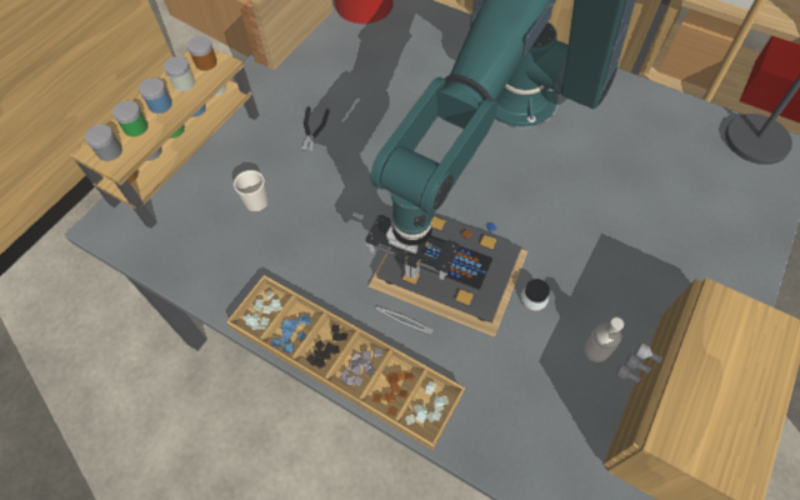

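The scene view shows the fingertips on the far-right shim at about (412,275). The other shims, tile and pot are in place. Pressing down gradually.

Emit:
servo_tool --pt "0 0 0.02 0 0 0 0" --pt "0 0 0.04 0 0 0 0" --pt "0 0 0.06 0 0 0 0" --pt "0 0 0.08 0 0 0 0" --pt "0 0 0.08 0 0 0 0" --pt "0 0 0.08 0 0 0 0"

```text
time: 7.67
tool_pos: [0.647, 0.0354, 0.0642]
ee_rot: [-3.14, 0.001, -3.027]
wrist_force: [-2.5, -0.6, 8.3]
width: 0.0006
finger_force: 4.0
```

Emit:
servo_tool --pt "0 0 0.02 0 0 0 0" --pt "0 0 0.04 0 0 0 0" --pt "0 0 0.06 0 0 0 0" --pt "0 0 0.08 0 0 0 0" --pt "0 0 0.09 0 0 0 0" --pt "0 0 0.09 0 0 0 0" --pt "0 0 0.09 0 0 0 0" --pt "0 0 0.09 0 0 0 0" --pt "0 0 0.09 0 0 0 0"

```text
time: 8.42
tool_pos: [0.6472, 0.0354, 0.059]
ee_rot: [-3.14, 0.003, -3.027]
wrist_force: [-7.4, -0.3, 19.6]
width: 0.0008
finger_force: 9.7
```

Emit:
servo_tool --pt "0 0 0 0 0 0 0" --pt "0 0 0 0 0 0 0" --pt "0 0 0 0 0 0 0" --pt "0 0 0 0 0 0 0" --pt "0 0 0 0 0 0 0" --pt "0 0 0 0 0 0 0"

```text
time: 8.92
tool_pos: [0.6472, 0.0354, 0.059]
ee_rot: [-3.14, 0.003, -3.027]
wrist_force: [-7.5, -0.3, 19.5]
width: 0.0004
finger_force: 9.7
```

```bash
python3 - <<'E'
from h import *
im=robot.snapshot("scene")[170:290,270:440,::-1]
cv2.imwrite("pics/s3.png",cv2.resize(im,None,fx=4.5,fy=4.5,interpolation=cv2.INTER_CUBIC))
E
```

```text
(no output)
```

View pics/s3.png

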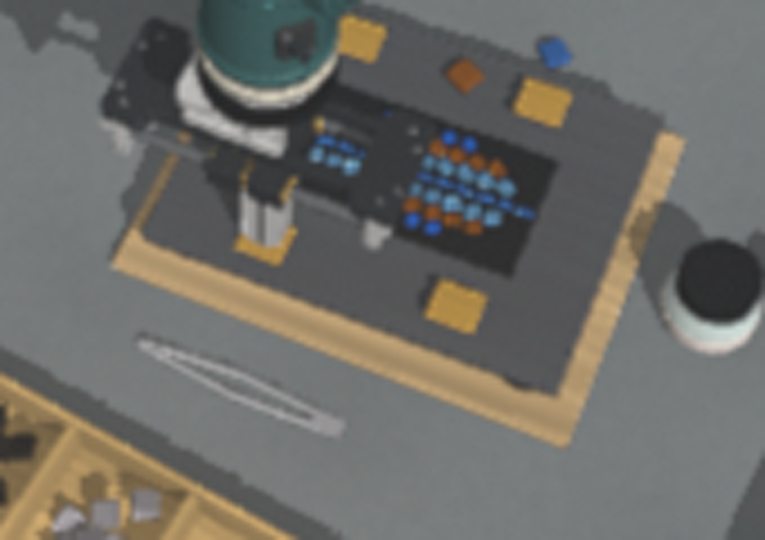

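The fingertips hold the shim at about (265,240) flat. The other three shims are up, tile_a and the tweezers haven't moved, and the force is steady at 19.5 N. Handing in.

```bash
python3 -c "
from bench import robot
print(robot.close_job())"
```

```text
the job is handed in; nothing more can be done
None
```

I handed the job in with corner_4 (far right), the one that rocks, still sunk and its shim held flat at a steady 19.5 N; the other three shims were up, nothing else had visibly moved, and no verdict came back.

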